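# Load the hearth and lock it under the spark guard

### The job

Set the charcoal lump on its base in the tray of the sliding hearth while the tray is still pulled out. Then squeeze the thumb release on the grip head, keep it held down while you slide the hearth all the way in under the spark guard, and let go so that it locks there fully home, with the lump still lying in the tray. Leave the tin, the cup and the brush where they stand.

Things in the scene. Friction and masses are not known exactly. Their poses are not given: they have to be found in the camera images.
- charcoal: black charcoal lump, roughly a block 51 x 59 x 35 mm (own x, y, z) with uneven sides, 0.12 kg, loose on the bench. Origin: centre of its underside, z up. It can be pinched across x (51 mm) or y (59 mm).
- guide: fixed steel and aluminium guide, 355 mm long, 84 mm wide, 30 mm high; position and yaw vary. Origin on its underside, straight below the grip head when the hearth is fully out; x axis = sliding direction (in, away from the robot), y left, z up. It ends in a spark guard on two posts (x 282 to 302 mm, y +-70 to 78 mm).
- guard_lip (a point): middle of the front lip of the spark guard, underside, 262 mm above the bench, at x = 177 mm of the guide. From here a flat sheet roof 160 mm wide reaches 150 mm further in, side flanges down to 242 mm. Home, the grip head is 23 mm further in than the lip: the hand must lean back to the pulled-out end, 30 to 40 degrees from vertical. Out, head and tray are clear of the roof.
- hearth (a joint): travel of the hearth carriage along the guide's x: 0 = fully out (start, locked), 0.20 m = fully in, at the end stop. A pawl locks it in notches every 20 mm (play 2 mm each way) unless the release is held pressed; let go between notches, it rides on a tooth and drops into the next notch it meets. Sliding with the release held takes 2 to 3 N.
- release (a joint): thumb release, pressed towards the guide's +y: 0 = out (locked when in a notch), 0.010 m = fully pressed; the pawl is clear of the teeth beyond 0.006 m. Spring: 2 N at the start, 6 N fully pressed; it comes out by itself.
- grip (a point): middle of the grip head on the carriage, 80 mm above the bench; axes as the guide's. Upright block 28 mm along x, 41 to 106 mm above the bench; its left cheek is a fixed ribbed flat 17 mm to +y of this point, the release pad is on the right. Pinched across y with 15 to 30 N it closes from 44 to 34 mm, then centred on this point. Tray rim: 54 mm further along +x, 53 mm above the bench.
- release_pad (a point): middle of the outer face of the thumb release pad, on the right (-y) side of the grip head, 80 mm above the bench; flat, 24 mm along x, 36 mm high. 27 mm to -y of the grip point when out, 17 mm when fully pressed.
- tray_floor (a point): centre of the tray's floor on the carriage, 46 mm above the bench, 100 mm along +x from the grip head; axes as the guide's. The floor is 84 mm (x) by 96 mm (y) inside a rim 4 mm thick that stands 7 mm above the floor.
- tin: bystander: round metal tin, diameter 76 mm, 32 mm high, origin at the centre of its underside. Leave it alone.
- cup: bystander: lidded light ceramic cup, diameter 86 mm, 72 mm high, origin at the centre of its underside. Leave it alone.
- brush: bystander: brass brush with wooden handle, 180 x 22 x 26 mm, lying along its x, origin at the centre of its underside. Leave it alone.
Mind the look-alikes: they are no part of the job. Several things look just like the charcoal: the one meant starts farthest from the robot's base.

How it is judged:
By the outcome, as a careful person would: the job done as asked, in the order asked, and still so for the second after the job is handed in, with the robot touching nothing.
It also fails if it takes over 64 s, if anything falls off the work surface, if the arm or the gripper's body presses on something with over 40 N, if the wrist force passes 120 N, or if a joint passes its speed limit or range.

### The arm

A 6-joint arm with a two-finger parallel gripper is mounted at the origin on the work surface; the furniture and walls round the work are solid. World frame = base frame: x ahead of the robot, y to its left, z up, the work surface at z = 0. Lengths are in mm, angles in rad, forces in N, time in s.
With the tool pointing down it reaches from about 300 to 775 mm from the base axis. Payload 14.6 kg.
Tool frame: the origin (TCP) lies on the centre line of the jaws, within the pads' length; the fingertips stand 19 mm ahead of it and the grasp point (between the pads) is the TCP (bot.tip_reach is the distance from the TCP to the fingertips, in mm); y points along the fingers, x is the direction in which the jaws open and shut, and the axes are right-handed (so a half turn about y gives the same grasp; the last joint's range is limited). The gripper opens to 85 mm and grips with 20 to 120 N. Pads are 22 mm wide; open, the fingers measure 114 mm over their backs; the gripper's body (76 mm by 85 mm) begins 54 mm behind the grasp point. The pads swing forward as they close: fully open they stand 13 mm farther back than shut.
Start: joints at [1.27, 0.3, 1.521, -0, 1.321, -0.067], TCP at [127.42, 535.027, 250.281] pointing down, gripper open.
Joint ranges: [-3.03, 3.03], [-0.79, 2.21], [0.23, 2.52], [-1.04, 4.18], [0, 3.07], [-2.55, 2.55]. Speed limits (rad/s): [2.22, 2.22, 2.57, 3.14, 3.14, 3.14].

### API

Orientations are given as a unit quaternion [w, x, y, z].
In Python, from rig import bot gives the robot as it stands. Calls block until the motion is done:
- bot.move_to(position, orientation): joint-space move of the TCP to a pose.
- bot.servo_line(position, attitude=None, speed=150, until_force=None): straight line of the TCP; attitude=None keeps the orientation; speed is the mean speed in mm/s. With until_force (N) it stops when the force on the tool has changed by that much, and returns True; else False.
- bot.move_joints(angles): joint-space move.
- bot.move_gripper(opening, grip_force=None): finger opening in mm; grip_force is the grip in N (None keeps the last); returns when the fingers have stopped.
- bot.dwell(seconds).
- bot.ik(position, orientation): joint angles nearest the present ones, or None.
- bot.read_state(): the state.
- bot.read_camera(name): name is "scene" or "top" or "wrist"; returns a dict with "image" (384x512x3 uint8, blue, green, red), "depth" (384x512 float32, mm along the optical axis (not along the pixel's ray), 0 where there is no reading), "fovy" (degrees; the focal length in pixels is half the picture's height over the tangent of half this angle, whatever the lens; pixels are square), "cx", "cy" (the principal point, pixels), "eye" and "attitude" of the camera in the world; the wrist camera has in their place "mount" (4x4, takes a point from camera to tool coordinates, whose origin is the TCP and whose axes are the tool frame's). Camera axes: x right, y down, z forward; pixel columns grow to the right and rows downward; lengths in mm; the calibration is good to about 2 mm. A picture is of the moment at which its call begins: read the wrist's pose just before it.
A pose or a line that the arm cannot do raises bot.MotionError and nothing moves.
- bot.finish_job(): hands the job in, once; it reports no verdict.
The state is a dict: "clock": time; "joint_positions": joint angles; "qvel": joint speeds; "effort": joint torques, N m; "ee_pos": TCP position; "tool_rot": TCP orientation; "ft_force": force on the tool from outside, world axes, zero at the start; "moment": the same for the moment, N m; "grip_width": finger opening in mm.
Only numpy, scipy, OpenCV 4.12 (cv2) and the standard library are available. Lean on these libraries where they do the work, as an engineer would, in place of code of your own. Each camera call takes 0.05 s, during which the arm holds its last target.

## Working session

There is one attempt and no reset: what is moved stays moved. The work goes in short steps, each a Python script; the robot and the scene stay as the last script left them, time stands still between calls to the robot, and variables do not carry over. Pictures are saved under pics/ and viewed, and the job is handed in when it is done.

```bash
ls; mkdir -p pics; python3 - <<'E'
from rig import bot
import cv2,numpy as np
for n in ["scene","top"]:
    c=bot.read_camera(n)
    cv2.imwrite(f"pics/{n}0.png",c["image"]); np.savez(f"/tmp/{n}0.npz",**{k:v for k,v in c.items()})
    print(n,c["fovy"],c["cx"],c["cy"],c["eye"],c["attitude"])
print(bot.read_state())
E
```

```text
pics
scene 57.84434942865132 248.6463030784083 194.81388987140303 [  99.78029412 -614.80952028  711.70613622] [-0.45481749  0.85347716 -0.22423811  0.12014597]
top 45.15205355874019 255.49422651625824 186.70933007951044 [ 309.52582042   81.22882773 1634.16316646] [-0.0463483   0.71092217 -0.70008     0.04826483]
{'clock': 0.1, 'joint_positions': array([ 1.27039178e+00,  3.00438743e-01,  1.52148958e+00,  9.69238790e-06,
        1.32069002e+00, -6.66239627e-02]), 'qvel': array([-4.57373985e-04, -2.12692538e-03, -1.33983447e-03,  1.75478218e-04,
       -9.73730213e-04,  8.34354886e-05]), 'effort': array([ 1.41300137e-03, -5.44377851e+01, -3.62372124e+01, -3.92581200e-06,
        3.09002200e-03, -9.59549112e-06]), 'ee_pos': array([127.37288098, 534.86745271, 249.77776009]), 'tool_rot': array([-0.55469807,  0.55510324,  0.43797439, -0.43857597]), 'ft_force': array([ 0.96030502, -0.3428052 , -1.36637935]), 'moment': array([-0.02707326,  0.01907077,  0.00373458]), 'grip_width': 85.44320914330729}
```

View pics/scene0.png

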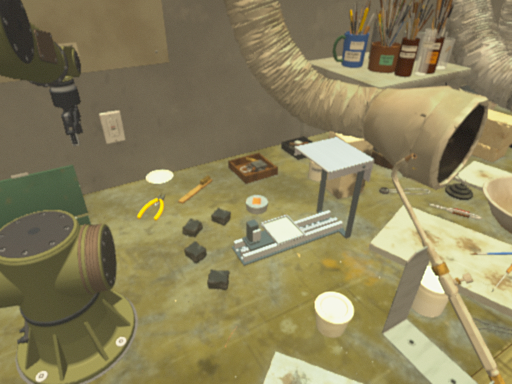

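View pics/top0.png

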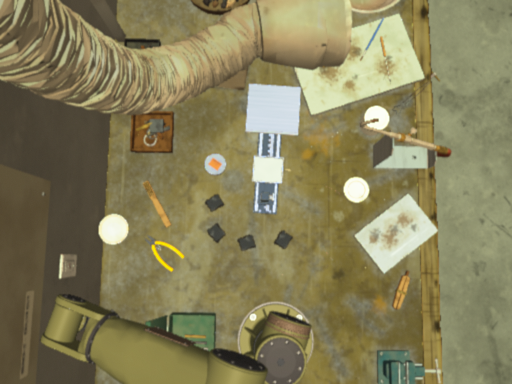

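Four charcoal look-alikes appear in the top view, at (214,202), (216,232), (247,242) and (284,240). The guide runs from (265,212) up to the roof at (273,110). Next I'll measure them in enlarged crops.

```bash
cat > h.py <<'E'
import numpy as np,cv2
from scipy.spatial.transform import Rotation as R
def q2R(q): return R.from_quat([q[1],q[2],q[3],q[0]]).as_matrix()
def cam(c):
    f=192/np.tan(np.radians(float(c["fovy"]))/2); return f,q2R(c["attitude"]),np.array(c["eye"])
def ray(c,u,v,z=None,d=None):
    f,Rm,e=cam(c); r=Rm@np.array([(u-c["cx"])/f,(v-c["cy"])/f,1.])
    if d is None: d=(z-e[2])/r[2]
    return e+d*r
def proj(c,p):
    f,Rm,e=cam(c); q=Rm.T@(np.array(p)-e); return np.array([c["cx"]+f*q[0]/q[2],c["cy"]+f*q[1]/q[2]])
def cloud(c):
    f,Rm,e=cam(c); v,u=np.mgrid[0:384,0:512]; d=c["depth"]
    P=np.stack([(u-c["cx"])/f*d,(v-c["cy"])/f*d,d],-1)
    return P@Rm.T+e
E
python3 - <<'E'
from h import *
t=dict(np.load("/tmp/top0.npz"));s=dict(np.load("/tmp/scene0.npz"))
for u,v in [(214,202),(216,232),(247,242),(284,240),(215,164),(268,169),(357,189),(273,110)]:
    p=ray(t,u,v,d=t["depth"][v,u]); print((u,v),p.round(1),np.hypot(*p[:2]).round(1),proj(s,p).round())
P=cloud(t)
def crop(c,n,u0,v0,u1,v1,k): cv2.imwrite(n,cv2.resize(c["image"][v0:v1,u0:u1],None,fx=k,fy=k,interpolation=cv2.INTER_CUBIC))
crop(t,"pics/t1.png",190,80,310,260,3.3) if 0 else crop(t,"pics/t1.png",190,120,310,260,4)
crop(s,"pics/s1.png",170,130,380,300,3.5)
E
```

```text
(214, 202) [470.  222.8  25.7] 520.1 [221. 214.]
(216, 232) [365.6 212.9  27.3] 423.1 [192. 225.]
(247, 242) [332.7 104.9  32.7] 348.9 [195. 247.]
(284, 240) [341.6 -22.7  29.6] 342.3 [217. 276.]
(215, 164) [604.4 222.6  29.2] 644.1 [256. 201.]
(268, 169) [585.7  36.   50.5] 586.8 [283. 228.]
(357, 189) [ 518.2 -269.2   66.8] 584.0 [335. 308.]
(273, 110) [730.   29.1 270.5] 730.6 [332. 152.]
```

View pics/t1.png

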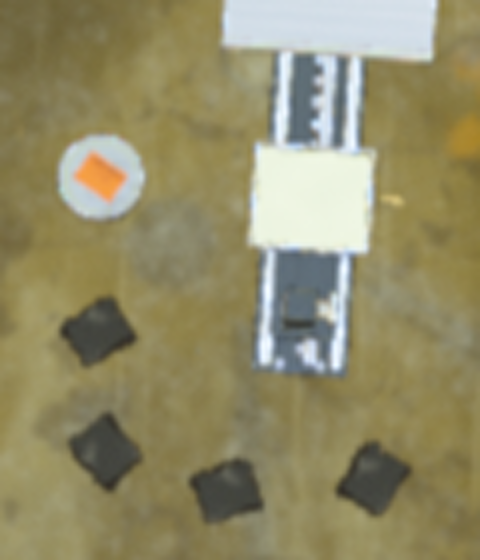

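View pics/s1.png

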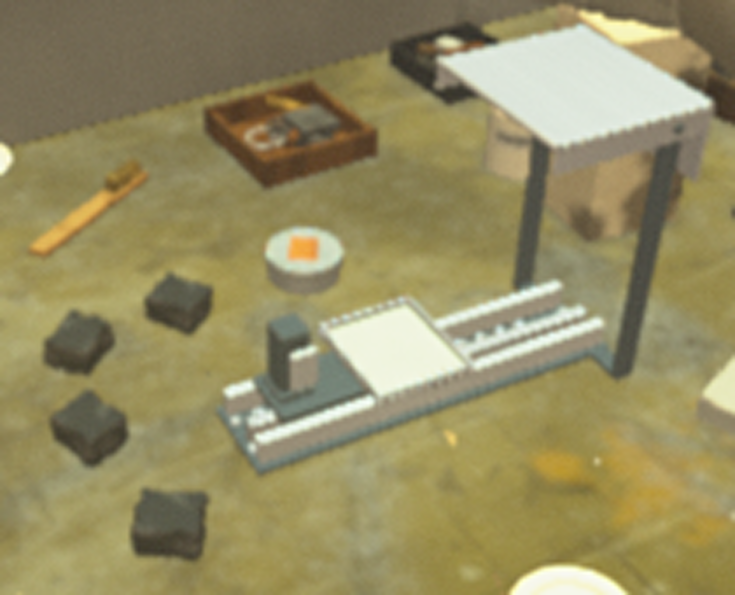

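The crops confirm it: the lump farthest from the base (520 mm) is at top (214,202), crop (98,330). The tray corners in the crop are (257,143), (375,150), (370,252) and (248,244). I'll get the guide pose from these and then take wrist close-ups.

```bash
python3 - <<'E'
from h import *
from rig import bot
t=dict(np.load("/tmp/top0.npz"))
C=[ray(t,190+(a+.5)/4-.5,120+(b+.5)/4-.5,z=53) for a,b in [(257,143),(375,150),(370,252),(248,244)]]
C=np.array(C);print(C.round(1),C.mean(0))
for i in range(4):
    d=C[(i+1)%4]-C[i];print(np.linalg.norm(d).round(1),np.degrees(np.arctan2(d[1],d[0])).round(2))
st=bot.read_state();print(q2R(st["tool_rot"]).round(3))
w=bot.read_camera("wrist");print(w["mount"],w["fovy"],w["cx"],w["cy"])
E
```

```text
[[632.7  85.9  53. ]
 [628.1 -17.1  53. ]
 [538.2 -13.4  53. ]
 [543.6  92.3  53. ]] [585.65868051  36.92870537  53.        ]
103.0 -92.55
89.9 177.65
105.8 87.11
89.3 -4.11
[[ 0.232 -0.    -0.973]
 [ 0.973 -0.001  0.232]
 [-0.001 -1.     0.   ]]
[[ 9.99999477e-01 -4.59871655e-04 -9.13806354e-04 -8.82497015e-01]
 [ 7.63543226e-04 -2.58964495e-01  9.65886540e-01 -1.22504461e+02]
 [-6.80827243e-04 -9.65886732e-01 -2.58964008e-01  6.50307788e+01]
 [ 0.00000000e+00  0.00000000e+00  0.00000000e+00  1.00000000e+00]] 62.932888076012446 253.81343164622675 193.49105916681148
```

```bash
cat >> h.py <<'E'
def tq(xdir_deg,lean_deg=0,lean_az=0):
    """tool x horizontal at xdir_deg (deg world), fingers down, pointing lean_deg off vertical towards azimuth xdir-90 """
    a=np.radians(xdir_deg);x=np.array([np.cos(a),np.sin(a),0]); fwd=np.array([np.sin(a),-np.cos(a),0])
    l=np.radians(lean_deg);y=np.sin(l)*fwd-np.cos(l)*np.array([0,0,1]);z=np.cross(x,y)
    q=R.from_matrix(np.stack([x,y,z],1)).as_quat(); return [q[3],q[0],q[1],q[2]]
def wcam(w,st):
    M=np.array(w["mount"]);T=np.eye(4);T[:3,:3]=q2R(st["tool_rot"]);T[:3,3]=st["ee_pos"];A=T@M
    q=R.from_matrix(A[:3,:3]).as_quat()
    return dict(image=w["image"],depth=w["depth"],fovy=w["fovy"],cx=w["cx"],cy=w["cy"],eye=A[:3,3],attitude=[q[3],q[0],q[1],q[2]])
E
python3 - <<'E'
from h import *
from rig import bot
print(bot.tip_reach)
g=np.array([485.8,42.1,80]);gx=np.array([np.cos(np.radians(-2.9)),np.sin(np.radians(-2.9)),0])
for xd in (87.1,-92.9):
  for lean in (30,35,40):
    l=lean if xd>0 else -lean
    for s in (-60,0,100,200):
        q=bot.ik((g+gx*s).tolist(),tq(xd,l)); print(xd,lean,s,None if q is None else np.round(q,2))
print(bot.ik([470,223,180],tq(87)),bot.ik([586,37,75],tq(87)))
E
```

```text
19.0
87.1 30 -60 [ 0.05  0.13  2.3  -0.25  0.19 -1.24]
87.1 30 0 [ 0.03  0.24  2.16 -0.18  0.22 -1.32]
87.1 30 100 [ 0.01  0.42  1.9  -0.11  0.3  -1.41]
87.1 30 200 [ 0.    0.59  1.61 -0.07  0.42 -1.47]
87.1 35 -60 [ 0.05  0.13  2.35 -0.78  0.08 -0.71]
87.1 35 0 [ 0.03  0.24  2.2  -0.49  0.1  -1.02]
87.1 35 100 [ 0.02  0.41  1.95 -0.21  0.18 -1.31]
87.1 35 200 [ 0.    0.58  1.67 -0.11  0.29 -1.42]
87.1 40 -60 [0.06 0.14 2.39 3.87 0.1  0.93]
87.1 40 0 [0.04 0.24 2.24 4.08 0.07 0.7 ]
87.1 40 100 [ 0.02  0.41  1.99 -0.77  0.06 -0.75]
87.1 40 200 [ 0.01  0.57  1.71 -0.22  0.16 -1.31]
-92.9 30 -60 [ 0.05  0.13  2.3  -0.25  0.19  1.9 ]
-92.9 30 0 [ 0.03  0.24  2.16 -0.18  0.22  1.82]
-92.9 30 100 [ 0.01  0.42  1.9  -0.11  0.3   1.73]
-92.9 30 200 [ 0.    0.59  1.61 -0.07  0.42  1.68]
-92.9 35 -60 [ 0.05  0.13  2.35 -0.78  0.08  2.44]
-92.9 35 0 [ 0.03  0.24  2.2  -0.49  0.1   2.12]
-92.9 35 100 [ 0.02  0.41  1.95 -0.21  0.18  1.83]
-92.9 35 200 [ 0.    0.58  1.67 -0.11  0.29  1.72]
-92.9 40 -60 [ 0.06  0.14  2.39  3.87  0.1  -2.21]
-92.9 40 0 [ 0.04  0.24  2.24  4.08  0.07 -2.44]
-92.9 40 100 [ 0.02  0.41  1.99 -0.77  0.06  2.39]
-92.9 40 200 [ 0.01  0.57  1.71 -0.22  0.16  1.84]
[ 3.72601252e-01  3.04435314e-01  1.68706435e+00 -4.44089210e-16
  1.15009299e+00 -1.14583520e+00] [ 6.82579201e-04  5.76892466e-01  1.56398581e+00 -4.44089210e-16
  1.00071438e+00 -1.51775387e+00]
```

```bash
python3 - <<'E'
from h import *
from rig import bot
bot.move_to([470,223,190],tq(87))
st=bot.read_state();w=bot.read_camera("wrist")
c=wcam(w,st);np.savez("/tmp/w1.npz",**c)
print(st["clock"],st["ee_pos"])
cv2.imwrite("pics/w1.png",cv2.resize(c["image"],None,fx=1.5,fy=1.5))
P=cloud(c);m=(P[...,2]>8)&(P[...,2]<60)&(c["depth"]>0)&(np.hypot(P[...,0]-470,P[...,1]-223)<50)
pts=P[m];print(len(pts))
r=cv2.minAreaRect(pts[:,:2].astype(np.float32));print(r, np.percentile(pts[:,2],[5,50,95]))
top=pts[pts[:,2]>25];print("top",cv2.minAreaRect(top[:,:2].astype(np.float32)))
E
```

```text
1.8583 [469.7642538  223.66211672 190.12511142]
2755
((467.4310607910156, 219.66542053222656), (48.98949432373047, 58.40956115722656), 30.848371505737305) [16.56981866 30.32555413 32.70834625]
top ((467.4425354003906, 217.05575561523438), (45.871646881103516, 54.32573699951172), 31.672134399414062)
```

View pics/w1.png

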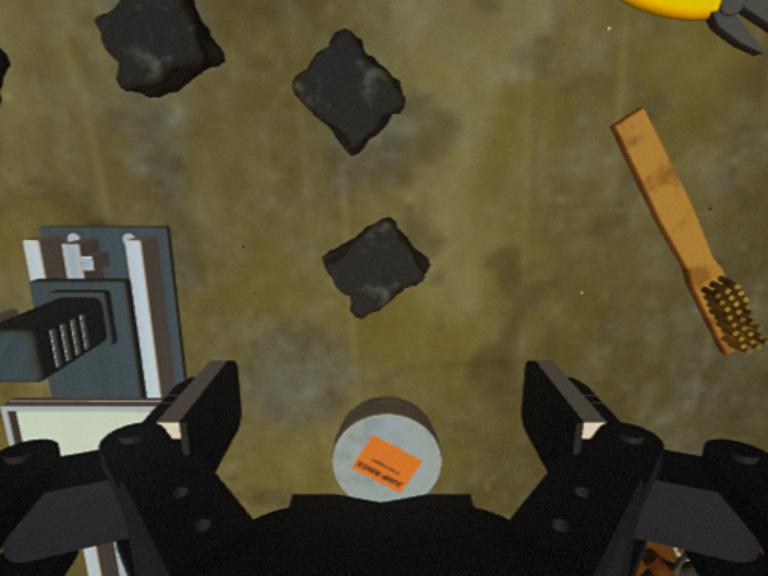

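The lump is at (375,265) in the wrist view (shown at 1.5x): centre (467, 220), short axis at 31°. Nothing stands close to the finger positions. Before picking, one close view of the guide.

```bash
python3 - <<'E'
from h import *
from rig import bot
bot.move_to([525,40,240],tq(87.1))
st=bot.read_state();w=bot.read_camera("wrist")
c=wcam(w,st);np.savez("/tmp/w2.npz",**c)
print(st["clock"],st["ee_pos"])
cv2.imwrite("pics/w2.png",cv2.resize(c["image"],None,fx=1.5,fy=1.5))
E
```

```text
2.7167 [524.72115124  41.06009363 239.59400617]
```

View pics/w2.png

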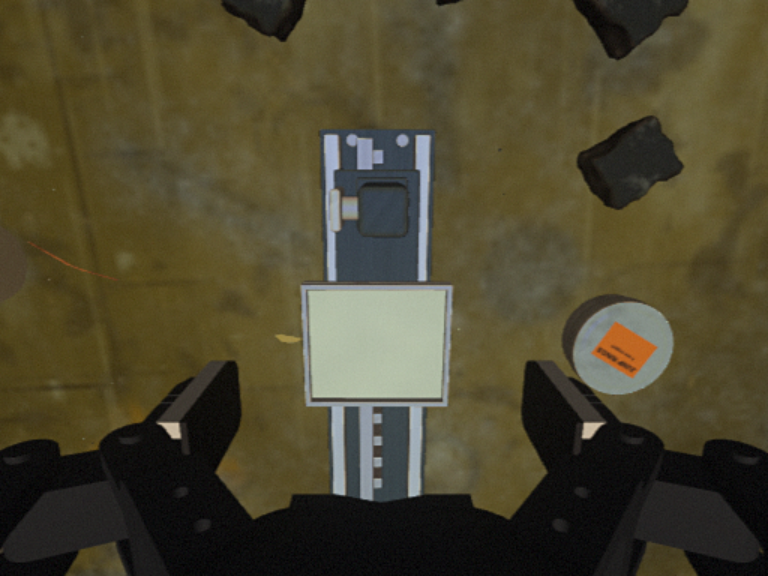

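The tray's outer rim corners are at (301,284), (453,285), (449,406) and (306,406). The head top spans (358–409, 183–237), and the release pad is at (335,210).

```bash
python3 - <<'E'
from h import *
c=dict(np.load("/tmp/w2.npz"))
C=np.array([ray(c,a/1.5,b/1.5,z=53) for a,b in [(301,284),(453,285),(449,406),(306,406)]]);print(C.round(1),C.mean(0).round(1))
for i in range(4):
    d=C[(i+1)%4]-C[i];print(np.linalg.norm(d).round(1),np.degrees(np.arctan2(d[1],d[0])).round(2))
print("head",ray(c,383.5/1.5,210/1.5,z=106),"pad",ray(c,330/1.5,210/1.5,z=98))
# guide base corners near end
for u,v in [(320,130),(435,130)]: print(ray(c,u/1.5,v/1.5,z=6))
P=cloud(c); m=(abs(P[...,2]-53)<3)&(c["depth"]>0)
m2=(P[...,2]>43)&(P[...,2]<57)&(P[...,0]>525)&(P[...,0]<645)&(P[...,1]>-40)&(P[...,1]<110)&(c["depth"]>0)
print(cv2.minAreaRect(P[m2][:,:2].astype(np.float32)),np.median(P[m2][:,2]))
m3=(P[...,2]>98)&(P[...,2]<112)&(c["depth"]>0)&(P[...,0]<530)&(abs(P[...,1]-42)<50);h=P[m3]
print("head d",cv2.minAreaRect(h[:,:2].astype(np.float32)),h.mean(0))
g=P[(P[...,2]<10)&(P[...,2]>3)&(c["depth"]>0)]
E
```

```text
[[535.1 -14.7  53. ]
 [541.   88.1  53. ]
 [631.8  84.2  53. ]
 [626.5 -19.7  53. ]] [583.6  34.5  53. ]
103.0 86.71
90.9 -2.47
104.1 -92.89
91.6 176.86
head [483.39013864  43.52392991 106.        ] pad [482.62459261  13.83778157  98.        ]
[433.55541169   0.85398467   6.        ]
[437.74915812  83.3183181    6.        ]
((583.6397705078125, 33.306007385253906), (104.0832290649414, 91.91919708251953), 86.90267181396484) 45.41902654560883
head d ((483.8489685058594, 35.72819519042969), (42.065826416015625, 26.98561668395996), 86.5185775756836) [483.88928923  42.48163916 104.36021719]
```

```bash
python3 - <<'E'
from h import *
from rig import bot
q=tq(31)
bot.move_to([467.5,219.5,110],q)
print(bot.servo_line([467.5,219.5,27],speed=90,until_force=8))
print(bot.read_state()["ee_pos"],bot.read_state()["ft_force"])
bot.move_gripper(40,grip_force=40)
st=bot.read_state();print(st["grip_width"],st["ft_force"])
bot.servo_line([467.5,219.5,170],speed=120)
st=bot.read_state();w=bot.read_camera("wrist");c=wcam(w,st);np.savez("/tmp/w3.npz",**c)
cv2.imwrite("pics/w3.png",cv2.resize(c["image"],None,fx=1.5,fy=1.5))
print(st["clock"],st["grip_width"],st["ft_force"],st["ee_pos"])
E
```

```text
False
[467.78131968 219.60389371  27.50816499] [0.21943456 0.27119158 0.95615668]
46.08620502488411 [-3.91035553 -1.45673336  9.29420936]
6.8667 46.07967824198266 [ 0.09089159  0.35058454 -1.47425712] [467.21958772 219.38072763 169.26573066]
```

View pics/w3.png

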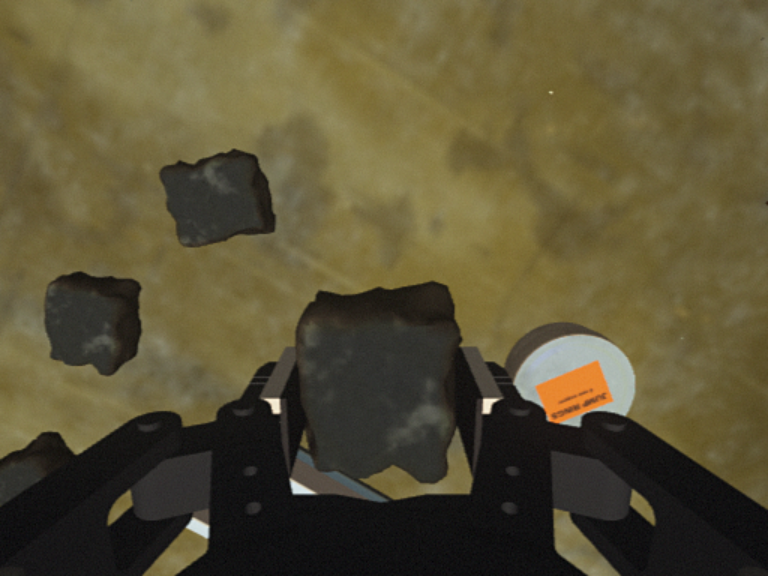

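The lump is held squarely between the pads, at (380,380) in the view, and looks level. Next is placing it.

```bash
python3 - <<'E'
from h import *
from rig import bot
c=dict(np.load("/tmp/w3.npz"));P=cloud(c);print("top z minus tcp",[ (P[v,u,2]-169.3).round(1) for u,v in [(220,230),(250,230),(285,230),(250,270),(250,300),(220,290),(285,290)]])
q=tq(87.05)
T=[583.5,35.5]
bot.move_to([467.2,219.4,175],tq(87.05))
bot.servo_line(T+[160],speed=200)
bot.servo_line(T+[86],speed=110)
st0=bot.read_state()
hit=bot.servo_line(T+[70],speed=20,until_force=4)
st=bot.read_state();w=bot.read_camera("wrist");c=wcam(w,st);np.savez("/tmp/w4.npz",**c)
cv2.imwrite("pics/w4.png",cv2.resize(c["image"],None,fx=1.5,fy=1.5))
print(hit,st["clock"],st["grip_width"],st0["ft_force"],st["ft_force"],st["ee_pos"])
E
```

```text
top z minus tcp [np.float64(1.5), np.float64(2.7), np.float64(3.7), np.float64(3.0), np.float64(3.2), np.float64(3.1), np.float64(3.5)]
True 10.525 45.82958862225761 [-0.44160764  0.47832487 -0.42102118] [1.39884117 0.63862418 4.32937409] [583.80886594  35.49213232  73.79603581]
```

View pics/w4.png

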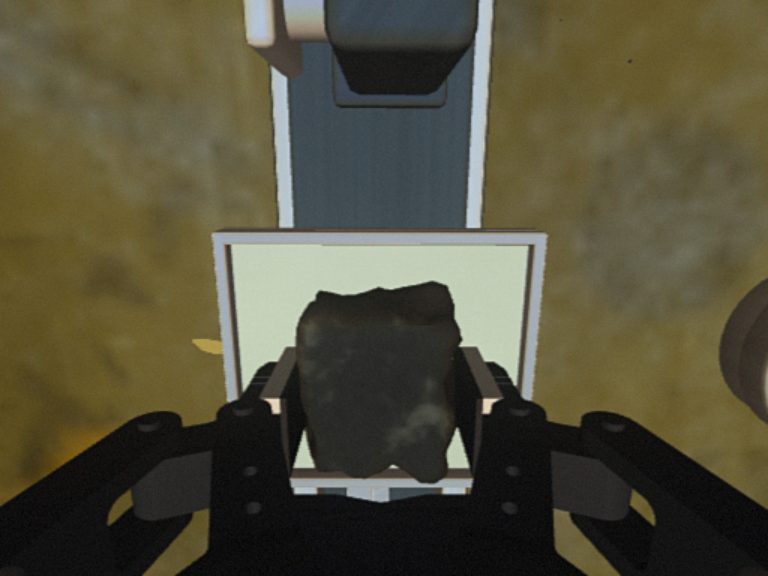

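The lump is over the tray floor inside the rim; its underside touched at TCP 73.8, which matches a floor at 46. I'll release it and look.

```bash
python3 - <<'E'
from h import *
from rig import bot
bot.move_gripper(66)
p=bot.read_state()["ee_pos"]
bot.servo_line([p[0],p[1],150],speed=110)
bot.servo_line([540,38,215],speed=150)
st=bot.read_state();w=bot.read_camera("wrist");c=wcam(w,st);np.savez("/tmp/w5.npz",**c)
cv2.imwrite("pics/w5.png",cv2.resize(c["image"],None,fx=1.5,fy=1.5))
print(st["clock"],st["ft_force"])
P=cloud(c);gx=np.array([np.cos(np.radians(-2.95)),np.sin(np.radians(-2.95))]);gy=np.array([-gx[1],gx[0]])
d=P[...,:2]-[584,35.5];a=d@gx;b=d@gy
m=(P[...,2]>56)&(P[...,2]<100)&(abs(a)<55)&(abs(b)<60)&(c["depth"]>0)
print("lump in tray a,b range",np.percentile(a[m],[1,99]),np.percentile(b[m],[1,99]),np.percentile(P[m][:,2],[5,50,95]))
E
```

```text
12.425 [-0.23227791  0.6496856  -0.04181942]
lump in tray a,b range [-28.82521657  23.16526346] [-24.73230638  20.7384552 ] [62.27611344 76.24054523 78.6600703 ]
```

View pics/w5.png

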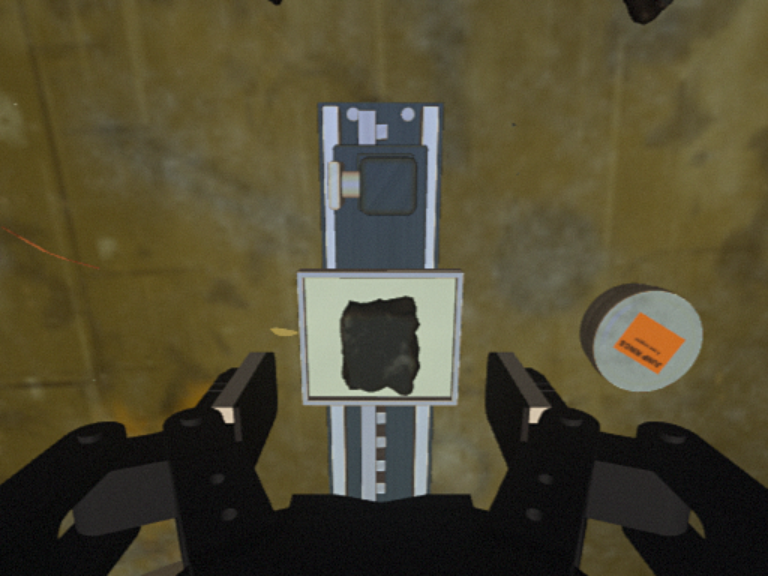

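The lump lies flat in the tray, clear of the rim. The head is at (388,185) and the pad at (334,186). Next is the leaned grip.

```bash
python3 - <<'E'
from h import *
from rig import bot
yaw=np.radians(-2.95);gx=np.array([np.cos(yaw),np.sin(yaw),0])
c=dict(np.load("/tmp/w5.npz"))
C=np.array([ray(c,a/1.5,b/1.5,z=53) for a,b in [(297,270),(463,270),(458,404),(303,404)]]).mean(0);print("tray",C,"grip",C-100*gx)
print("head",ray(c,388/1.5,185/1.5,z=106))
G=np.array([484.2,40.7,80]);L=33
q=tq(87.05,L);y=q2R(q)[:,1]
print(y)
A=G-85*y
for s in np.linspace(0,1,5): print(np.round(bot.ik((A+s*(G-A)).tolist(),q),2))
bot.move_gripper(75)
bot.move_to(A.tolist(),q)
hit=bot.servo_line(G.tolist(),speed=80,until_force=8)
st=bot.read_state();print(hit,st["clock"],st["ee_pos"],st["ft_force"])
w=bot.read_camera("wrist");cv2.imwrite("pics/w6.png",cv2.resize(w["image"],None,fx=1.5,fy=1.5))
s=bot.read_camera("scene");cv2.imwrite("pics/s6.png",cv2.resize(s["image"][120:300,170:400],None,fx=3.3,fy=3.3))
E
```

```text
tray [583.13129301  34.18557599  53.        ] grip [483.26381039  39.33202277  53.        ]
head [484.43471038  43.18312447 106.        ]
[ 0.54391729 -0.02802956 -0.83867057]
[ 0.04 -0.03  2.26 -0.15  0.35 -1.35]
[ 0.04  0.04  2.24 -0.17  0.29 -1.33]
[ 0.03  0.1   2.23 -0.2   0.24 -1.31]
[ 0.03  0.17  2.21 -0.24  0.19 -1.27]
[ 0.03  0.24  2.19 -0.3   0.15 -1.21]
False 14.8 [484.22355964  40.70135322  80.32556322] [ 0.918575   -0.07985139  0.15465431]
```

View pics/w6.png

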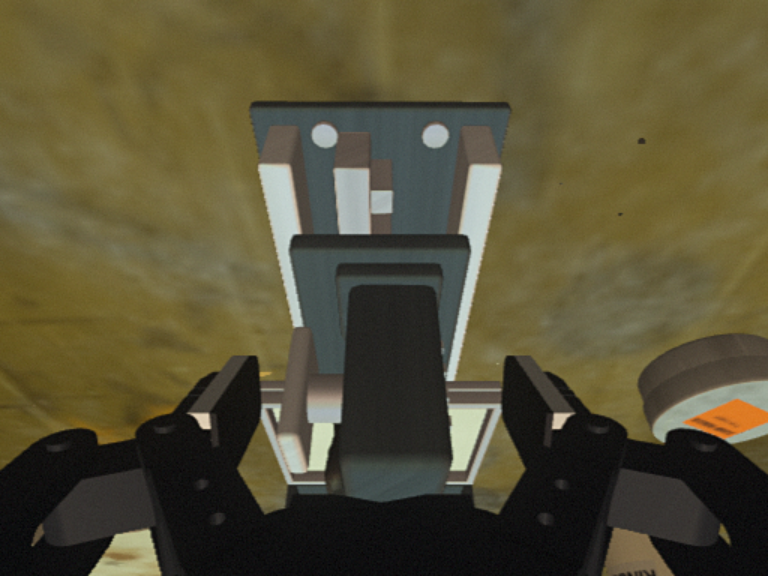

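View pics/s6.png

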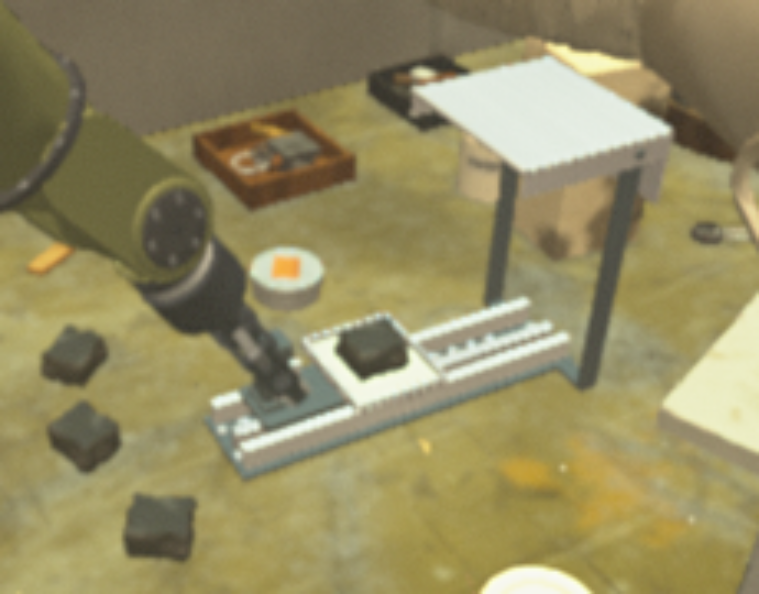

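The head sits between the fingers: its cheek is at x≈445, its pad at x≈290, and the fingers are at 257 and 503. The gaps match a centred grip, so I'll squeeze.

```bash
python3 - <<'E'
from h import *
from rig import bot
bot.move_gripper(30,grip_force=25)
st=bot.read_state();print(st["clock"],st["grip_width"],st["ft_force"],st["ee_pos"])
yaw=np.radians(-2.95);gx=np.array([np.cos(yaw),np.sin(yaw),0])
G=np.array([484.2,40.7,80])
if st["grip_width"]<36.5:
    hit=bot.servo_line((G+gx*25).tolist(),speed=30,until_force=15)
    st=bot.read_state();print(hit,st["clock"],st["grip_width"],st["ft_force"],st["ee_pos"])
E
```

```text
15.3833 33.170499515281314 [-2.21703848e-03  9.38267761e+00  3.28376789e+00] [484.59360205  41.39289872  80.4682021 ]
False 16.3667 33.76568161151324 [2.46939633 8.7333866  1.49734118] [509.66319657  40.05542599  80.47614253]
```

```bash
python3 - <<'E'
from h import *
from rig import bot
yaw=np.radians(-2.95);gx=np.array([np.cos(yaw),np.sin(yaw),0])
G=np.array([484.2,41.4,80])
def go(s,v,f):
    hit=bot.servo_line((G+gx*s).tolist(),speed=v,until_force=f)
    st=bot.read_state();print(s,hit,round(st["clock"],2),st["grip_width"].round(2),st["ft_force"].round(1),((st["ee_pos"]-G)@gx).round(2),st["ee_pos"].round(1));return hit
go(100,50,15) or go(185,50,15) or go(208,12,9)
s=bot.read_camera("scene");cv2.imwrite("pics/s7.png",cv2.resize(s["image"][120:300,170:400],None,fx=3.3,fy=3.3))
E
```

```text
Traceback (most recent call last):
AttributeError: 'float' object has no attribute 'round'
```

```bash
python3 - <<'E'
from h import *
from rig import bot
yaw=np.radians(-2.95);gx=np.array([np.cos(yaw),np.sin(yaw),0])
G=np.array([484.2,41.4,80])
def pr(s,hit):
    st=bot.read_state();print(s,hit,round(st["clock"],2),st["grip_width"],st["ft_force"].round(1),((st["ee_pos"]-G)@gx).round(2),st["ee_pos"].round(1))
def go(s,v,f):
    hit=bot.servo_line((G+gx*s).tolist(),speed=v,until_force=f); pr(s,hit);return hit
pr(0,0)
go(185,50,15) or go(208,12,9)
s=bot.read_camera("scene");cv2.imwrite("pics/s7.png",cv2.resize(s["image"][120:300,170:400],None,fx=3.3,fy=3.3))
E
```

```text
0 0 18.02 32.86219197402519 [0.4 0.1 5. ] 100.57 [584.6  36.1  80.5]
185 False 19.87 33.35390064167843 [ 0.6 -1.9  4.9] 185.47 [669.4  31.6  80.5]
208 True 21.03 33.02867039123195 [-3.1 -0.3  5.9] 199.24 [683.2  30.9  80.6]
```

View pics/s7.png

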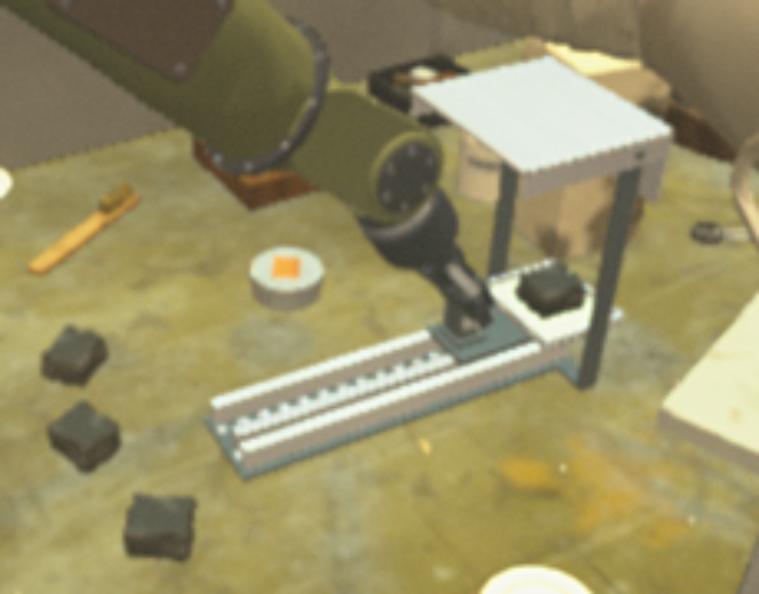

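The tray with the lump is under the roof at (550,295), and the tool stopped against something at 199 mm. I'll press a bit more to confirm it's the end stop.

```bash
python3 - <<'E'
from h import *
from rig import bot
yaw=np.radians(-2.95);gx=np.array([np.cos(yaw),np.sin(yaw),0])
G=np.array([484.2,41.4,80])
def pr(s,hit):
    st=bot.read_state();print(s,hit,round(st["clock"],2),st["grip_width"],st["ft_force"].round(1),((st["ee_pos"]-G)@gx).round(2),st["ee_pos"].round(1))
pr(0,0)
for s in (201,202.5):
    h=bot.servo_line((G+gx*s).tolist(),speed=8,until_force=14);pr(s,h)
    if h: break
bot.dwell(0.2);pr("dwell",0)
E
```

```text
0 0 21.08 33.1946982975338 [-2.4  0.2  6.4] 199.22 [683.1  30.9  80.6]
201 True 21.29 33.245595058261195 [-4.3  0.2  7.1] 199.4 [683.3  30.8  80.5]
dwell 0 21.49 33.130964389204614 [-3.7  0.2  6.7] 199.42 [683.3  30.8  80.5]
```

```bash
python3 - <<'E'
from h import *
from rig import bot
yaw=np.radians(-2.95);gx=np.array([np.cos(yaw),np.sin(yaw),0])
G=np.array([484.2,41.4,80])
for s in (200.2,201,201.8,202.6,203.4,204.2):
    bot.servo_line((G+gx*s).tolist(),speed=4)
    st=bot.read_state();print(s,round(st["clock"],2),st["grip_width"],st["ft_force"].round(1),((st["ee_pos"]-G)@gx).round(2))
    if -st["ft_force"][0]>18: break
E
```

```text
200.2 21.86 33.08150621575892 [-19.   -1.8  17.7] 199.52
```

The force rises to 19 N with no further travel, so this is the end stop. I'll let go and retreat straight back.

```bash
python3 - <<'E'
from h import *
from rig import bot
yaw=np.radians(-2.95);gx=np.array([np.cos(yaw),np.sin(yaw),0])
G=np.array([484.2,41.4,80])
bot.move_gripper(72)
bot.dwell(0.2)
st=bot.read_state();print(round(st["clock"],2),st["grip_width"],st["ft_force"].round(1),((st["ee_pos"]-G)@gx).round(2))
bot.servo_line((G+gx*75).tolist(),speed=90)
st=bot.read_state();print(st["ft_force"].round(1))
bot.servo_line((G+gx*20+[0,0,110]).tolist(),speed=120)
st=bot.read_state();w=bot.read_camera("wrist");c=wcam(w,st);np.savez("/tmp/w8.npz",**c)
cv2.imwrite("pics/w8.png",cv2.resize(c["image"],None,fx=1.5,fy=1.5))
s=bot.read_camera("scene");np.savez("/tmp/s8.npz",**s);cv2.imwrite("pics/s8.png",cv2.resize(s["image"][120:300,170:400],None,fx=3.3,fy=3.3))
print(st["clock"])
E
```

```text
22.52 71.60811250752886 [-0.2 -0.1  0.2] 200.2
[-0.  -0.4 -1. ]
25.2333
```

View pics/w8.png

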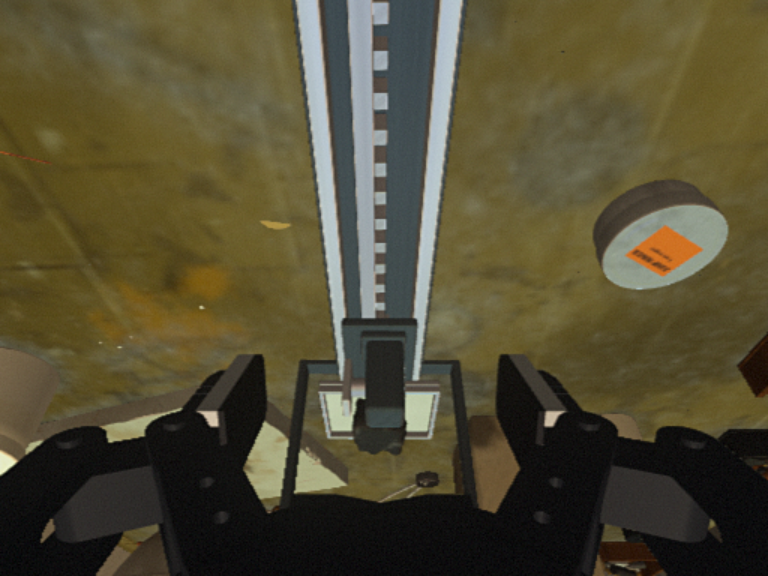

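View pics/s8.png

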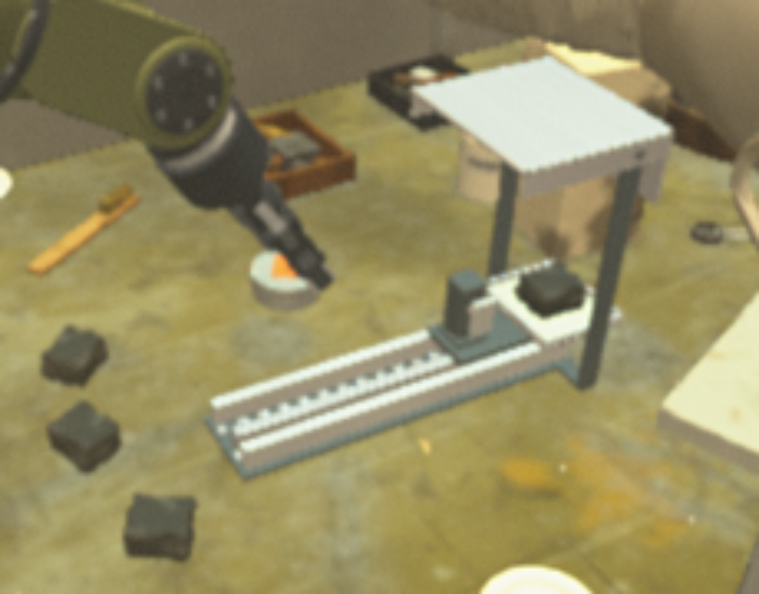

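The carriage is home, the pad looks popped out, and the lump is in the tray. One numeric check of travel and release by overlay.

```bash
python3 - <<'E'
from h import *
yaw=np.radians(-2.95);gx=np.array([np.cos(yaw),np.sin(yaw),0]);gy=np.array([-gx[1],gx[0],0])
s0=dict(np.load("/tmp/scene0.npz"));s8=dict(np.load("/tmp/s8.npz"))
G=np.array([484.2,41.2,0])
for n,c,t in (("a",s0,0),("b",s8,200)):
    p=proj(c,G+gx*t+[0,0,80]).round().astype(int);print(p, [proj(c,G+gx*t+gy*y+[0,0,80]).round(1) for y in (-27,-17)])
    im=c["image"][p[1]-35:p[1]+30,p[0]-40:p[0]+40];im=cv2.resize(im,None,fx=8,fy=8,interpolation=cv2.INTER_CUBIC)
    for x in (-14,14):
      for z in (62,98):
        for y,col in ((-27,(0,0,255)),(-17,(0,255,0))):
          if abs(x)==14: q=(proj(c,G+gx*(t+x*12/14)+gy*y+[0,0,z])-p+[40,35]+.5)*8;cv2.circle(im,tuple(q.astype(int).tolist()),4,col,1)
    cv2.imwrite(f"pics/chk_{n}.png",im)
a=cv2.imread("pics/chk_a.png");b=cv2.imread("pics/chk_b.png");m=np.vstack([a,b]) if 0 else np.hstack([a,b]);cv2.imwrite("pics/chk.png",cv2.resize(m,(800,int(m.shape[0]*800/m.shape[1]))))
# travel by depth: head front/top in each scene cloud
for c,t in ((s0,0),(s8,200)):
    P=cloud(c);d=P-G;a=d@gx;b=d@gy
    m=(P[...,2]>60)&(P[...,2]<110)&(abs(a-t)<22)&(abs(b)<40)&(c["depth"]>0)
    print(t,m.sum(),np.percentile(a[m],[5,50,95]).round(1),np.percentile(b[m],[2,5,50,95]).round(1))
E
```

```text
[253 230] [array([257., 236.]), array([255.4, 233.9])]
[311 212] [array([316.4, 216.4]), array([314.4, 214.6])]
0 258 [-14.5  -5.9  10.3] [-27.  -26.5  -8.6  13.1]
200 237 [184.9 191.4 208.6] [-26.9 -26.6  -8.9  14. ]
```

View pics/chk.png

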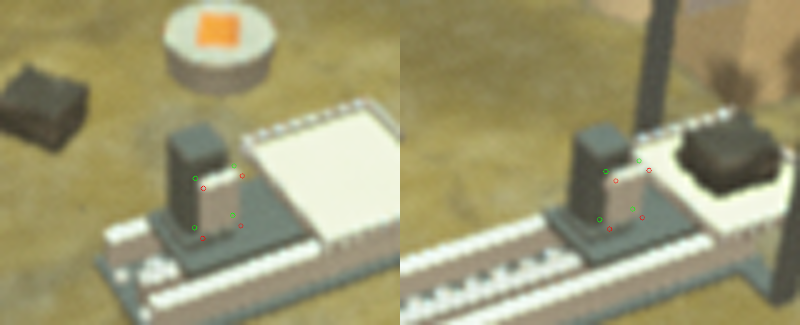

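The pad face is at -27 mm, the same as when locked at the start, and the head edge moved 199.4 mm. The hearth is home and locked.

```bash
python3 - <<'E'
from rig import bot
bot.finish_job();print("ok")
E
```

```text
the job is handed in; nothing more can be done
ok
```

I set the farthest charcoal lump flat in the pulled-out tray. Then I squeezed the release with the hand leaned back 33°, kept it held while sliding the hearth to the end stop, let go and backed away. The robot's clock was at about 25 s when I handed in.

Last checks:
- **Travel:** the head edge moved 199.4 mm by camera depth. Pushing further raised the force to 19 N with no more motion, so it was against the end stop.
- **Lock:** the release pad face was back at -27 mm, the same as when it was locked at the start.
- **Lump:** the final pictures show it lying in the tray under the guard.
- **Tin, cup and brush:** I never touched them. The tin and brush look unmoved in the final picture; only the cup's edge shows there, so I did not fully check it.
- **Off from plan:** the first squeeze gave about 9 N of side load because the hand was roughly 0.7 mm off centre. I corrected it after the first 25 mm of the slide. One small script stopped on a print error with the hearth 100 mm in, still gripped, and I carried on from there.

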